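# Draw a bearing off its shaft and show its hidden side to the inspection camera

## Robot

A 6-joint arm with a two-finger parallel gripper is mounted at the origin on a cart in front of the work surface, level with it; the furniture and walls round the work are solid. World frame = base frame: x ahead of the robot, y to its left, z up, the work surface at z = 0. Lengths are in m, angles in rad, forces in N, time in s.
With the tool pointing down it reaches from about 0.275 to 1 m from the base axis. Payload 8.4 kg.
Tool frame: the origin (TCP) lies at the very end of the fingers, on their centre line; the grasp point (between the pads) lies 19 mm behind it; z points along the fingers, y is the direction in which the jaws open and shut (so a half turn about z gives the same grasp; the last joint's range is limited). The gripper opens to 85 mm and grips with 20 to 120 N. Pads are 22 mm wide; open, the fingers measure 114 mm over their backs; the gripper's body (76 mm by 85 mm) begins 54 mm behind the grasp point. The pads swing forward as they close: fully open they stand 13 mm farther back than shut.
Start: joints at [1.292, 0.353, 1.633, -0, 1.155, -0.002], TCP at [0.171, 0.601, 0.195] pointing down, gripper open.
Joint ranges: [-2.63, 2.63], [-0.92, 2.1], [0.06, 2.66], [-1.3, 4.44], [0, 2.69], [-3.02, 3.02]. Speed limits (rad/s): [2.22, 2.22, 2.79, 3.14, 3.14, 3.14].

## Interface

Orientations are given as a unit quaternion [x, y, z, w].
In Python, from cell import r, eyes gives the robot as it stands.
- The arm moves only by the shell command python3 -m pendant 'ROWS' [FORCE]. ROWS is JSON, a list that holds one entry, the list of rows, each a list of 7 numbers: the turn, a rotation vector about the tool's x, y, z in degrees, then the shift along the tool's x, y, z in cm, then the opening, from 0 (shut) to 1 (fully open). A call has 1 to 20 rows; each row shifts and turns the commanded pose from where the row before left it, along the tool's axes as they then stand; what a row does not reach is not made up. A row lasts 1/12 s, in which the tool goes at most 41.7 mm and 7.16 degrees, less where a joint would pass 70% of its speed; a pose out of reach is approached as far as the arm can. A call is refused whole if a number of a shift passes 4.17 or a number of a turn 7.16, either way. A call with a gripper value outside its range is refused whole. The fingers move at their own pace and stop on an object; FORCE is the grip in N (left out, the last holds). Time passes only in rows, so rows that do not move let the fingers close. It gives the time, the measured TCP pose, the force and the opening at its end, in the units of the state.
- r.read_state(): the state, without advancing time (a new reading comes with each control period).
- eyes.camera(name): name is "scene" or "top"; returns the picture (400x640x3 uint8, red, green, blue); there is no depth.
- eyes.camera_model(name): a dict with "mtx" (3x3 intrinsics, pixels), "R" (3x3) and "t" (3): a world point X has camera coordinates R X + t. Camera axes: x right, y down, z forward; pixel columns grow to the right and rows downward; lengths in m; the calibration is good to about 2 mm. A picture is of the moment at which its call begins. camera_model takes no time and is no camera call.
- r.job_done(): hands the job in, once; it reports no verdict.
The state is a dict: "clock": time; "joints": joint angles; "qvel": joint speeds; "joint_torque": joint torques, N m; "position": TCP position; "ee_rot": TCP orientation; "contact_force": force on the tool from outside, world axes, zero at the start; "ft_torque": the same for the moment, N m; "grip_width": finger opening in m.
Only numpy, scipy, OpenCV 4.12 (cv2) and the standard library are available. Lean on these libraries where they do the work, as an engineer would, in place of code of your own. Each camera call takes 0.05 s, during which the arm holds its last target.

## Task

The ball bearing has run loose on the worn journal of the gear shaft in the V-block: take it by its rim, draw it straight off the end of the shaft without forcing it, and hold it up to the inspection camera so that the side that sat towards the gear can be checked. Hold it still with that side square to the lens, centred on the lens at the lens's height, its face 8 cm from the lens front, and finish while still holding it there in the gripper. Do not drop the bearing, bump the camera or disturb the other things on the bench.

Things in the scene. Friction and masses are not known exactly. Their poses are not given: they have to be found in the camera images.
- bearing_center (a point): centre of the steel ball bearing to take: 52 mm outside diameter, 15 mm thick, 0.2 kg, standing on edge on the journal, about 1.5 mm below the shaft's axis. Its z axis is the bore's axis (level at the start) and points to the gear: the +z face is the side to show; the faces lie 7.5 mm either side of this point. It slides lightly on the journal, with 1.4 mm of play; grip it across the rim
- shaft_end (a point): centre of the free end of the 22 mm journal, 90 mm above the bench. Its x axis runs level along the shaft from the free end towards the gear; z is up. 45 mm on is a 30 mm shoulder, 75 mm on the gear (64 mm diameter). The bearing is off the shaft when its centre is more than 7.5 mm beyond this point on the -x side
- shaft_stand: grey V-block on a steel base plate (120x86 mm, 12 mm thick), bolted down, which clamps the gear shaft; its origin lies on the bench below the shaft's axis, 75 mm from the free end; axes as for the shaft end. Nothing on it is higher than 122 mm (gear and clamp nuts)
- camera_lens (a point): centre of the front of the inspection camera's lens. Its x axis is the optical axis and points level from the lens back into the camera, which looks along -x; z is up. The lens barrel is 42 mm in diameter; lens and camera run 140 mm back along +x, up to 27 mm above and below and up to 39 mm to the side
- camera_head: the inspection camera with its lens and column clamp; origin and axes are those of the lens point. Its height, place and heading differ every time
- camera_foot: the camera's foot plate (150x100 mm, 12 mm thick, reaching 120 mm forward along -x below the camera) and its 18 mm column, 314 mm high; origin under the column, which stands 125 mm behind the lens front
- pliers: red-handled pliers (182x60x14 mm) lying at the front right of the bench; a bystander
- marker: red and white marker pen (135 mm long, 16 mm thick) lying in front of the stand; a bystander
- grease_tin: round tin with a yellow and blue band (68 mm wide, 69 mm high) standing at the left; a bystander
Mind the look-alikes: they are no part of the job. What is shaped like the part that bears bearing_center but pink or purple is not meant.

How it is judged:
By the outcome, as a careful person would: the job done as asked, in the order asked, and still so for the second after the job is handed in, while the arm keeps its last pose, push and grip.
It also fails if it takes over 42 s, if anything falls off the work surface, if the arm or the gripper's body presses on something with over 40 N, if the wrist force passes 120 N, or if a joint passes its speed limit or range.

## Working session

There is one attempt and no reset: what is moved stays moved. The work goes in short steps, Python scripts to look and compute and a shell command to move; the robot and the scene stay as the last step left them, time stands still between calls to the robot, and variables do not carry over. Pictures are saved under pics/ and viewed, and the job is handed in when it is done.

```bash
ls; mkdir -p pics
python3 - <<'E'
from cell import r,eyes
import cv2
for n in("scene","top"):
    im=eyes.camera(n); cv2.imwrite(f"pics/{n}0.png",im[:,:,::-1])
    m=eyes.camera_model(n); print(n,m)
print(r.read_state())
E
```

```text
pics
scene {'mtx': array([[424.58197122,   0.        , 320.05776856],
       [  0.        , 424.58197122, 201.00522075],
       [  0.        ,   0.        ,   1.        ]]), 'R': array([[ 0.85110806, -0.52478486, -0.01469391],
       [-0.27865753, -0.42785835, -0.85981813],
       [ 0.44493263,  0.73589271, -0.51038894]]), 't': array([-0.44416527,  0.28548381,  1.09742132])}
top {'mtx': array([[364.01912611,   0.        , 315.28324298],
       [  0.        , 364.01912611, 203.28676623],
       [  0.        ,   0.        ,   1.        ]]), 'R': array([[ 0.02166621, -0.99957376, -0.01956719],
       [-0.99280572, -0.01920596, -0.11818599],
       [ 0.11775981,  0.02198706, -0.99279867]]), 't': array([0.01560642, 0.53035349, 1.11556256])}
{'clock': 0.1, 'joints': array([ 1.29161142e+00,  3.53591344e-01,  1.63405665e+00,  3.80086972e-05,
        1.15519103e+00, -2.36814598e-03]), 'qvel': array([ 0.00075801, -0.00179483, -0.00212561,  0.00081768, -0.00073823,
        0.00190377]), 'joint_torque': array([ 5.38636159e-04, -6.06361198e+01, -3.42817569e+01,  1.34359466e-04,
        3.92442453e-03, -2.44619633e-05]), 'position': array([0.17064839, 0.60076496, 0.19423033]), 'ee_rot': array([ 1.37974474e-01,  9.90435589e-01, -6.14584722e-04, -1.04650649e-04]), 'contact_force': array([-0.22386767,  0.80473766,  0.18428188]), 'ft_torque': array([ 0.01674555, -0.03779901, -0.04114558]), 'grip_width': 0.08544608680114187}
```

View pics/scene0.png

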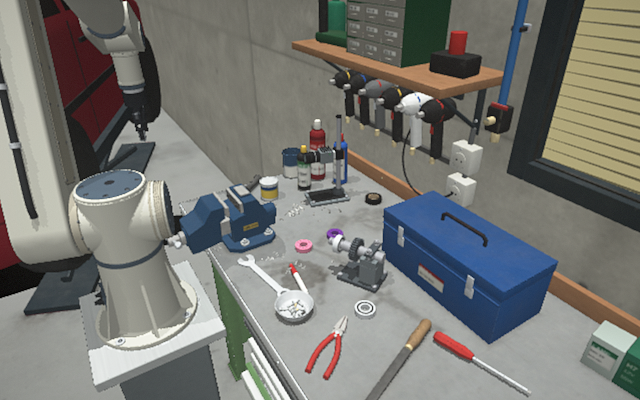

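View pics/top0.png

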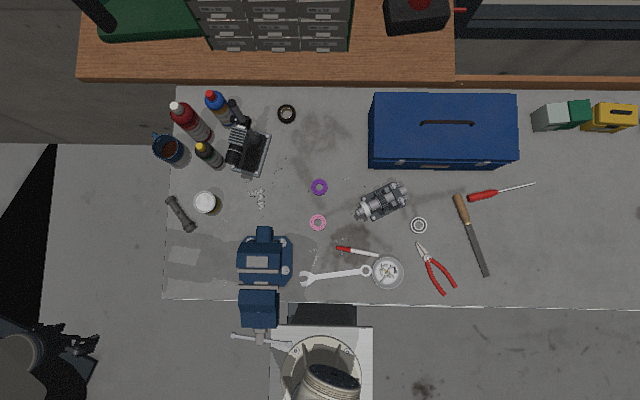

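Run:
```python
import cv2
a=cv2.imread("pics/scene0.png");b=cv2.imread("pics/top0.png")
cv2.imwrite("pics/s_sh.png",cv2.resize(a[220:300,310:410],None,fx=7,fy=7,interpolation=cv2.INTER_CUBIC))
cv2.imwrite("pics/s_cam.png",cv2.resize(a[100:220,270:400],None,fx=5,fy=5,interpolation=cv2.INTER_CUBIC))
cv2.imwrite("pics/t_sh.png",cv2.resize(b[170:235,340:430],None,fx=8,fy=8,interpolation=cv2.INTER_CUBIC))
cv2.imwrite("pics/t_cam.png",cv2.resize(b[85:195,200:300],None,fx=5,fy=5,interpolation=cv2.INTER_CUBIC))
```

```text
(no output)
```

View pics/s_sh.png

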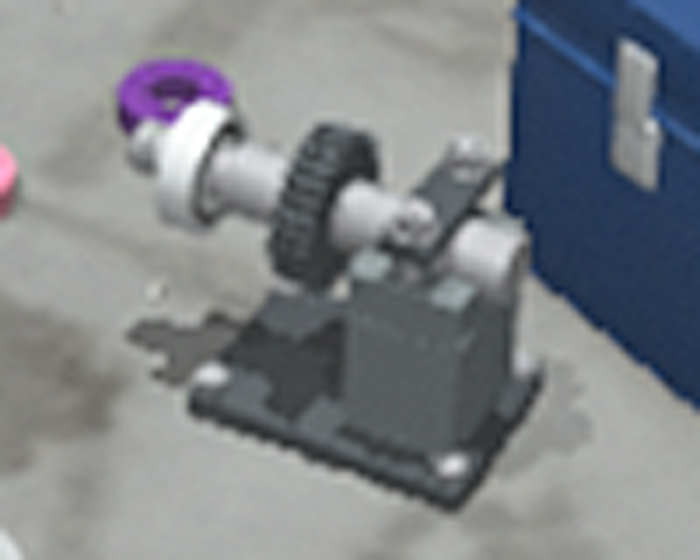

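View pics/s_cam.png

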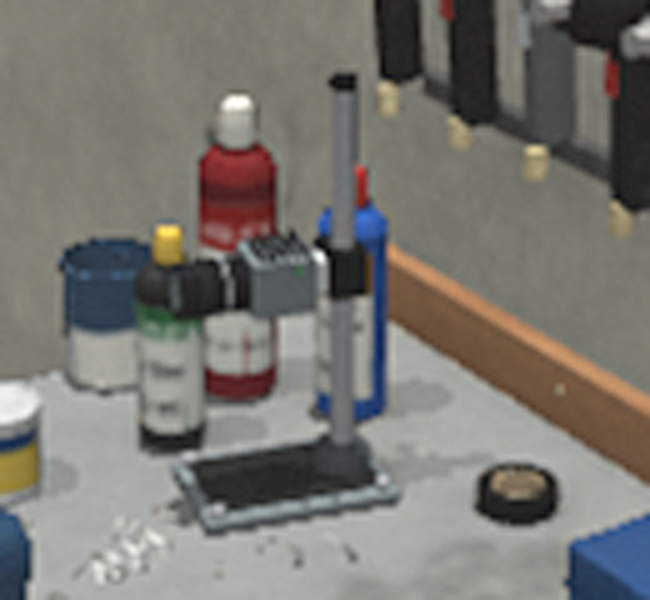

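View pics/t_sh.png

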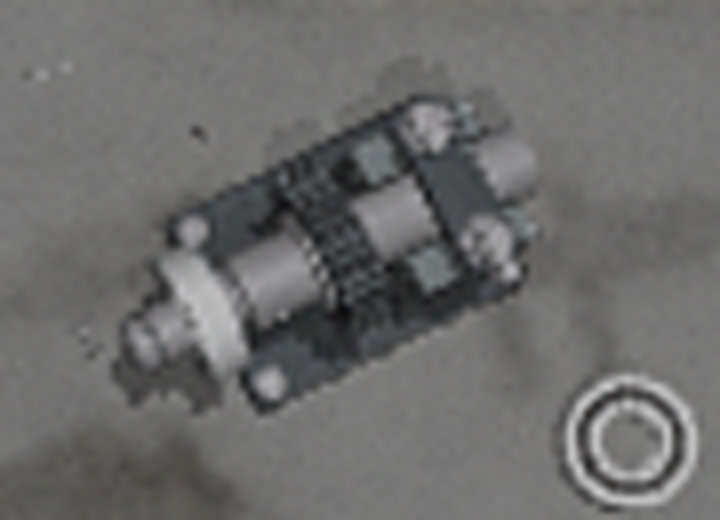

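View pics/t_cam.png

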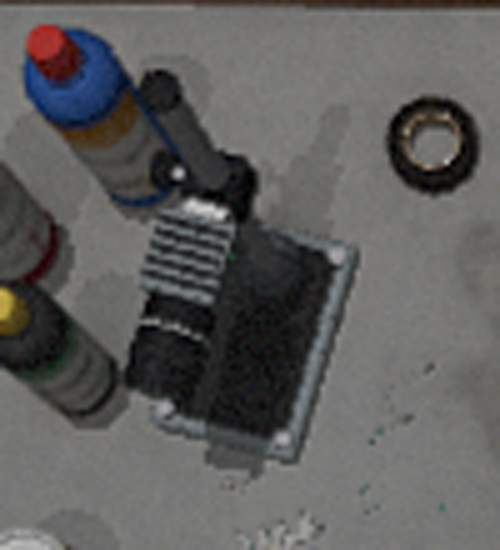

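```bash
cat > h.py <<'E'
import numpy as np, cv2
from cell import r,eyes
M={n:eyes.camera_model(n) for n in("scene","top")}
def ray(n,uv):
    m=M[n];d=m["R"].T@np.linalg.solve(m["mtx"],[uv[0],uv[1],1.]);return -m["R"].T@m["t"],d/np.linalg.norm(d)
def onz(n,uv,z):
    c,d=ray(n,uv);return c+d*(z-c[2])/d[2]
def tri(a,b):
    c1,d1=ray("scene",a);c2,d2=ray("top",b)
    s=np.linalg.lstsq(np.c_[d1,-d2],c2-c1,rcond=None)[0]
    p,q=c1+s[0]*d1,c2+s[1]*d2;return (p+q)/2,np.linalg.norm(p-q)
def proj(n,X):
    m=M[n];c=m["R"]@np.asarray(X,float)+m["t"];p=m["mtx"]@c;return p[:2]/p[2]
def crop(src,dst,x0,y0,w,h,f):
    a=cv2.imread(src)[y0:y0+h,x0:x0+w]
    a=cv2.resize(a,None,fx=f,fy=f,interpolation=cv2.INTER_CUBIC)
    for x in range(0,w,5):
        cv2.line(a,(x*f,0),(x*f,8 if x%10 else 16),(0,255,255),1)
        if x%10==0: cv2.putText(a,str(x0+x),(x*f+2,28),0,.4,(0,255,255),1)
    for y in range(0,h,5):
        cv2.line(a,(0,y*f),(8 if y%10 else 16,y*f),(0,255,255),1)
        if y%10==0: cv2.putText(a,str(y0+y),(18,y*f+4),0,.4,(0,255,255),1)
    cv2.imwrite(dst,a)
E
python3 - <<'E'
from h import *
crop("pics/top0.png","pics/c1.png",350,185,36,42,14)
crop("pics/scene0.png","pics/c2.png",322,228,44,36,16)
crop("pics/top0.png","pics/c3.png",220,95,55,90,6)
crop("pics/scene0.png","pics/c4.png",295,140,60,40,13)
for n in M: print(n,-M[n]["R"].T@M[n]["t"])
E
```

```text
scene [-0.03069369 -0.91852893  0.79904933]
top [0.39483141 0.00125778 1.17051475]
```

View pics/c1.png

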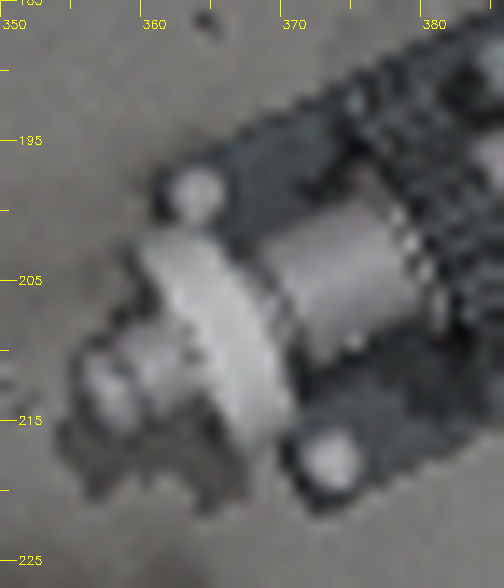

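View pics/c2.png

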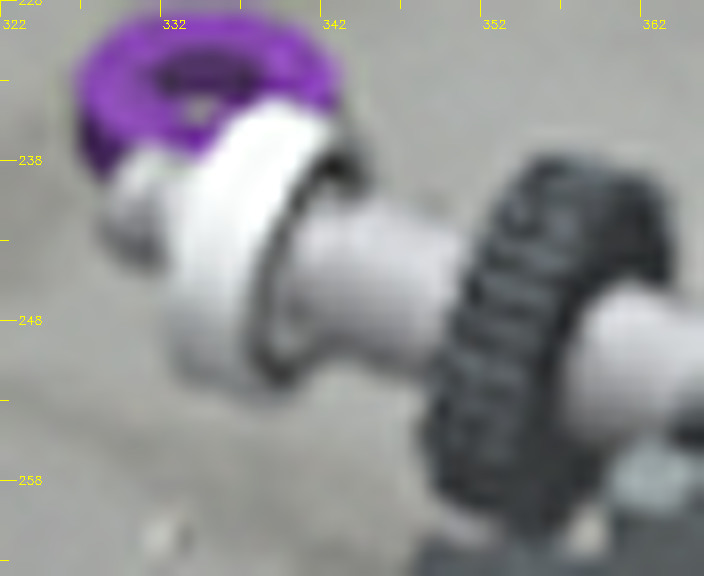

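View pics/c3.png

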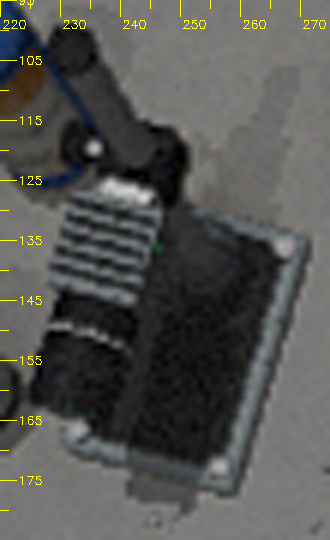

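View pics/c4.png

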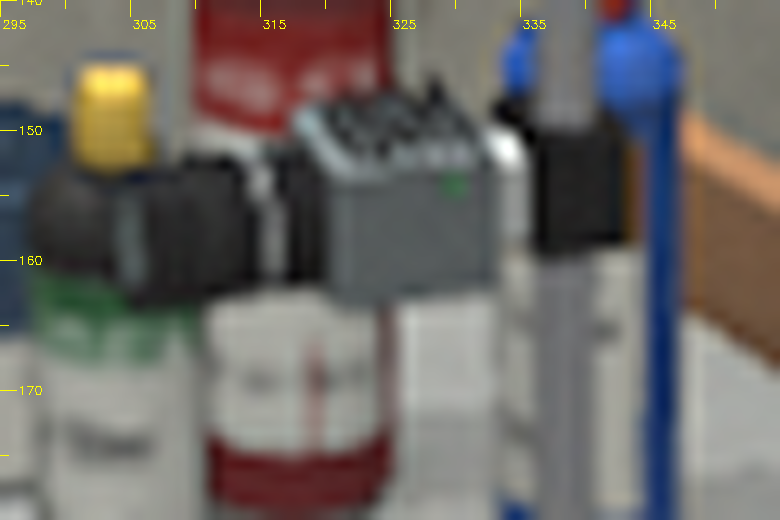

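Run:
```python
from h import *
np.set_printoptions(precision=4,suppress=True)
o=np.array([.5,.5])
h=lambda a,b:np.degrees(np.arctan2(*(b-a)[1::-1]))
# foot screws z~.014
A,B,C=[onz("top",np.array(p)-o,.014) for p in((267.5,136),(256,172.5),(233,166))]
print("foot",A,B,C,np.linalg.norm(A-B),np.linalg.norm(B-C),h(B,A),h(B,C)-90)
c1,c2,c3=[onz("top",np.array(p)-o,.012) for p in((271.5,133),(259,177.5),(230,169.5))]
print("corners",np.linalg.norm(c1-c2),np.linalg.norm(c3-c2),h(c2,c1),h(c2,c3)-90)
print("lens",tri(np.array((304.3,157.4))-o,np.array((230.8,164.5))-o))
print("col top",tri(np.array((344/5+270,79/5+100))-o,np.array((162/5+200,88/5+85))-o), onz("top",np.array((162/5+200,88/5+85))-o,.314),onz("scene",np.array((344/5+270,79/5+100))-o,.314))
# shaft
g=lambda x,y:np.array((350+x/14,185+y/14))-o
print("end",onz("top",g(112,395),.09))
print("bear",onz("top",g(220,342),.0885),tri(np.array((322+258/16,228+247/16))-o,g(220,342)))
# edges 30mm section
e1=onz("top",g(262,245),.09),onz("top",g(370,180),.09);e2=onz("top",g(305,360),.09),onz("top",g(425,295),.09)
print("ax",h(*e1),h(*e2),(e1[0]+e2[0])/2,(e1[1]+e2[1])/2, np.linalg.norm(e1[0]-e2[0]))
# plate bolts near end
p,q=onz("top",g(196,193),.014),onz("top",g(333,460),.014);print("bolts",p,q,(p+q)/2,h(q,p)-90-0)
t=lambda x,y:np.array((340+x/8,170+y/8))-o
far=onz("top",t(512,165),.09);print("far",far,"axis far-end",h(onz("top",g(112,395),.09),far))
for a,b in(((193,230),(430,125)),((268,382),(510,270))): print("plate bolts",h(onz("top",t(*a),.014),onz("top",t(*b),.014)))
```

```text
foot [0.7529 0.1902 0.014 ] [0.6304 0.223  0.014 ] [0.6506 0.299  0.014 ] 0.12679052590140402 0.07863441359017379 -15.01481705222956 -14.878251189305914
corners 0.15346706284764214 0.09896944313601541 -13.289453732407082 -14.487378209253464
lens (array([0.6193, 0.2625, 0.1787]), np.float64(0.002043203567703682))
col top (array([0.743 , 0.2312, 0.3139]), np.float64(0.0008983700255942161)) [0.7433 0.231  0.314 ] [0.7422 0.2309 0.314 ]
end [ 0.4972 -0.101   0.09  ]
bear [ 0.5091 -0.124   0.0885] (array([ 0.5073, -0.1227,  0.0928]), np.float64(0.0031495820071643847))
ax -57.823694142670426 -60.4558872711007 [ 0.5177 -0.1372  0.09  ] [ 0.5321 -0.1614  0.09  ] 0.026120833157091808
bolts [ 0.5511 -0.1269  0.014 ] [ 0.4906 -0.1583  0.014 ] [ 0.5208 -0.1426  0.014 ] -62.59801548538354
far [ 0.5677 -0.2376  0.09  ] axis far-end -62.70363334701392
plate bolts -64.90026045672218
plate bolts -64.06860725690689
```

Run:
```python
from h import *
np.set_printoptions(precision=4,suppress=True)
im=cv2.imread("pics/top0.png").astype(float).mean(2)
h=lambda a,b:np.degrees(np.arctan2(*(b-a)[1::-1]))
def cen(x,y,s=3):
    for _ in range(4):
        X,Y=np.meshgrid(np.arange(round(x)-s,round(x)+s+1),np.arange(round(y)-s,round(y)+s+1))
        w=np.clip(im[Y,X]-np.percentile(im[Y,X],55),0,None)*(np.hypot(X-x,Y-y)<s); x,y=(w*X).sum()/w.sum(),(w*Y).sum()/w.sum()
    return np.array([x,y])
b=[cen(*p) for p in((363.5,198.2),(393,184.8),(373.2,217.2),(403,203.5))];print(b)
P=[onz("top",p,.015) for p in b]
print(np.array(P)); print(h(P[0],P[1]),h(P[2],P[3]),h(P[2],P[0])-90,h(P[3],P[1])-90)
crop("pics/top0.png","pics/c5.png",384,176,36,36,16)
crop("pics/scene0.png","pics/c6.png",335,250,54,46,14)
```

```text
[array([363.579 , 198.7824]), array([393.3976, 185.0285]), array([373.3689, 217.4264]), array([402.5349, 201.3441])]
[[ 0.5494 -0.1271  0.015 ]
 [ 0.5956 -0.2221  0.015 ]
 [ 0.4903 -0.1584  0.015 ]
 [ 0.5435 -0.2509  0.015 ]]
-64.03841498988187 -60.07586049499625 -62.05181194133576 -61.08698772228182
```

View pics/c5.png

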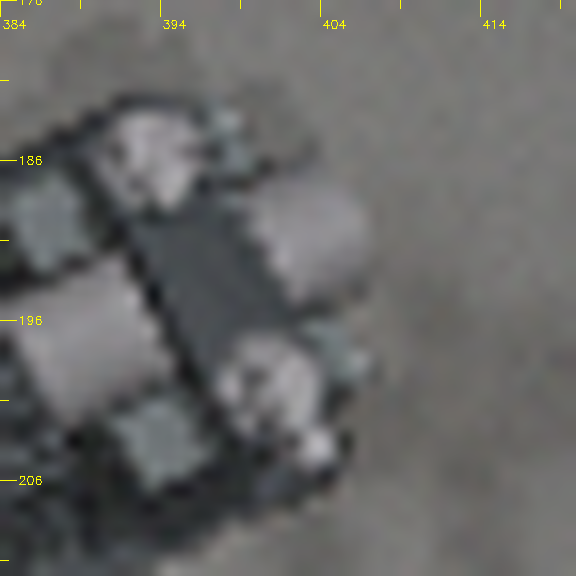

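View pics/c6.png

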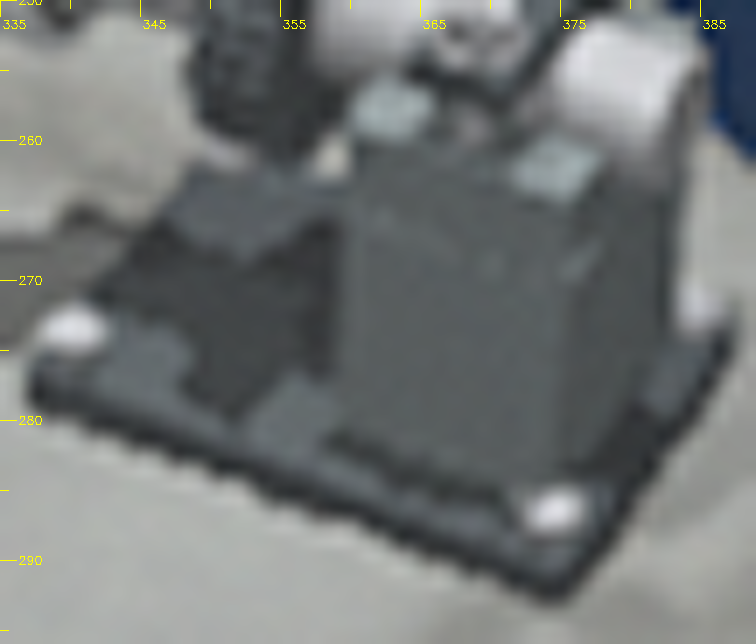

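Run:
```python
from h import *
np.set_printoptions(precision=4,suppress=True)
h=lambda a,b:np.degrees(np.arctan2(*(b-a)[1::-1]))
T=lambda x,y:np.array([384+x/16,176+y/16])-.5
G=lambda x,y:np.array((350+x/14,185+y/14))-.5
S=lambda x,y:np.array((335+x/14,250+y/14))-.5
b1s,b2s=S(70,328),S(553,510)
f,b=onz("scene",b1s,.015),onz("scene",b2s,.015); ft,bt=onz("top",G(333,460),.015),onz("top",T(317,443),.015)
print("right bolts scene",f,b,h(f,b),"top",ft,bt,h(ft,bt))
n1,n2=onz("top",T(150,160),.115),onz("top",T(268,385),.115);print("nuts",n1,n2,(n1+n2)/2,h(n2,n1)-90)
v=[onz("top",T(38,222),.07),onz("top",T(160,440),.07)];print("vblk",h(v[1],v[0])-90)
bl=onz("top",G(196,193),.015);print("front bolts",h(ft,bl)-90,(ft+bl)/2)
# shaft axis stations
for nm,p in(("end",G(108,390)),("30mid",G(343,270)),("back",T(88,343)),("tail",T(300,232))):print(nm,onz("top",p,.09))
```

```text
right bolts scene [ 0.4907 -0.1552  0.015 ] [ 0.5392 -0.2497  0.015 ] -62.850780065864555 top [ 0.4905 -0.1582  0.015 ] [ 0.5376 -0.2533  0.015 ] -63.64638509585523
nuts [ 0.5768 -0.2012  0.115 ] [ 0.5357 -0.2225  0.115 ] [ 0.5563 -0.2118  0.115 ] -62.66409449365429
vblk -60.94801266228225
front bolts -62.598015485383556 [ 0.5207 -0.1425  0.015 ]
end [ 0.4982 -0.1001  0.09  ]
30mid [ 0.5249 -0.1498  0.09  ]
back [ 0.5463 -0.1944  0.09  ]
tail [ 0.568  -0.2339  0.09  ]
```

Things that could be taken for the bearing, in scene pixels:
- silver ring lying on the bench (364,309)
- pink ring (304,246)
- purple ring (335,235), right behind the bearing
- black tape roll (373,198)
- white-silver ring standing on the journal (338,243)

I choose the last one. The close crop shows it on the shaft, left of the shoulder and gear. It is at about (0.510, -0.122), the shaft heading is about -62.8°, and the lens is at about (0.621, 0.263, 0.178) with heading -15°.

```bash
python3 -m pendant '[[[0,0,0,0,0,-2,1],[0,0,0,0,0,-4,1],[0,0,0,0,0,-4,1],[0,0,0,0,0,-3,1],[0,0,0,-1.3,-1.5,-1,1],[0,0,0,-2.6,-3,0,1],[0,0,0,-2.6,-3,0,1],[0,0,0,-2.6,-3,0,1],[0,0,0,-2.6,-3,0,1],[0,0,0,-2.6,-3,0,1],[0,0,0,-2.6,-3,0,1],[0,0,0,-2.6,-3,0,1],[0,0,0,-2.6,-3,0,1],[0,0,0,-2.6,-3,0,1],[0,0,0,-2.6,-3,0,1],[0,0,0,-2.6,-3,0,1],[0,0,0,-2.6,-3,0,1],[0,0,0,-2.6,-3,0,1],[0,0,0,-2.6,-3,0,1],[0,0,0,-2.6,-3,0,1]]]'
cat > st.py <<'E'
from h import *
from scipy.spatial.transform import Rotation as Ro
def st(tgt,hx):
    """report shift (tool axes, cm) to tgt & turn (deg, tool rotvec) to make tool x head hx deg, z down"""
    s=r.read_state();R=Ro.from_quat(s["ee_rot"])
    c,n=np.cos(np.radians(hx)),np.sin(np.radians(hx))
    W=np.array([[c,n,0],[n,-c,0],[0,0,-1.]])
    np.set_printoptions(precision=4,suppress=True)
    print("t",s["clock"],"pos",s["position"],"F",s["contact_force"],"w",s["grip_width"],"j",s["joints"])
    print("heading x",np.degrees(np.arctan2(*R.as_matrix()[1::-1,0])),"turn",(R.inv()*Ro.from_matrix(W)).as_rotvec(degrees=True))
    print("shift now axes",100*R.inv().apply(np.array(tgt)-s["position"])," in turned axes",100*W.T@(np.array(tgt)-s["position"]))
E
python3 -c "
from st import *
st((.510,-.122,.067),117.2)"
```

```text
clock: 1.77
position: [0.4315, 0.0417, 0.3349]
ee_rot: [0.138, 0.99, 0.0, 0.0]
contact_force: [0.1, 0.4, -0.3]
grip_width: 0.0854
t 1.7667 pos [0.4315 0.0417 0.3349] F [ 0.0902  0.4389 -0.2963] w 0.08537894314834558 j [ 0.0929 -0.0744  1.8262  0.0001  1.3895 -1.201 ]
heading x 164.13381483990952 turn [ 0.0117  0.0052 46.9338]
shift now axes [-12.0187 -13.6099  26.7877]  in turned axes [-18.1498  -0.5072  26.7878]
```

```bash
python3 -m pendant '[[[0,0,6.7,0,0,0,1],[0,0,6.7,0,0,0,1],[0,0,6.7,0,0,0,1],[0,0,6.7,0,0,0,1],[0,0,6.7,0,0,0,1],[0,0,6.7,0,0,0,1],[0,0,6.7,0,0,0,1],[0,0,0,-3,-0.1,2,1],[0,0,0,-3,-0.1,2.5,1],[0,0,0,-3,-0.1,2.5,1],[0,0,0,-3,-0.1,2.5,1],[0,0,0,-3,-0.1,2.5,1],[0,0,0,-3.1,0,2,1],[0,0,0,0,0,1,1],[0,0,0,0,0,0,1],[0,0,0,0,0,0,1]]]'
python3 -c "
from st import *
st((.510,-.122,.067),117.2)
for n in M: cv2.imwrite(f'pics/{n}1.png',eyes.camera(n)[:,:,::-1])
crop('pics/top1.png','pics/d1.png',335,175,60,55,11)
crop('pics/scene1.png','pics/d2.png',315,190,70,80,7)
"
```

```text
clock: 3.1
position: [0.5089, -0.1191, 0.1843]
ee_rot: [0.521, 0.854, -0.0, -0.001]
contact_force: [0.4, -0.0, 0.9]
grip_width: 0.0857
t 3.1 pos [ 0.5089 -0.1191  0.1843] F [ 0.4121 -0.0005  0.9389] w 0.08571857546378182 j [-0.2329  0.2067  1.8598  0.0003  1.0774 -0.7079]
heading x 117.20333041296706 turn [-0.0892 -0.096   0.0034]
shift now axes [-0.3265 -0.0206 11.7333]  in turned axes [-0.3068 -0.0389 11.7338]
```

View pics/d1.png

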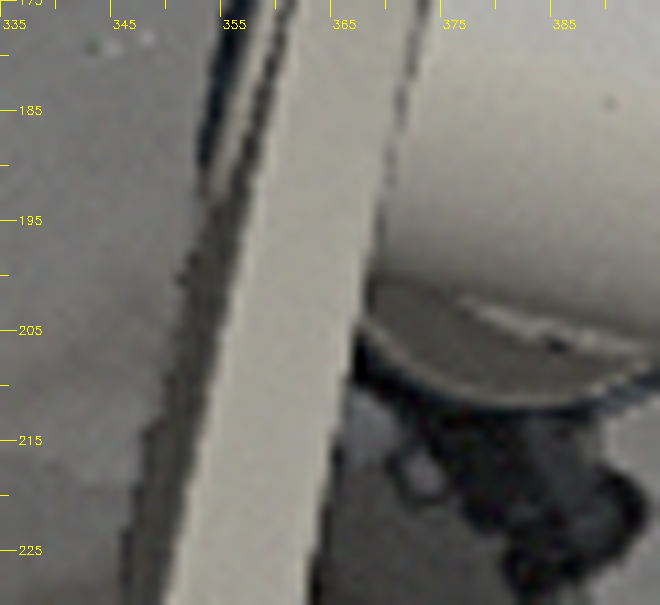

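View pics/d2.png

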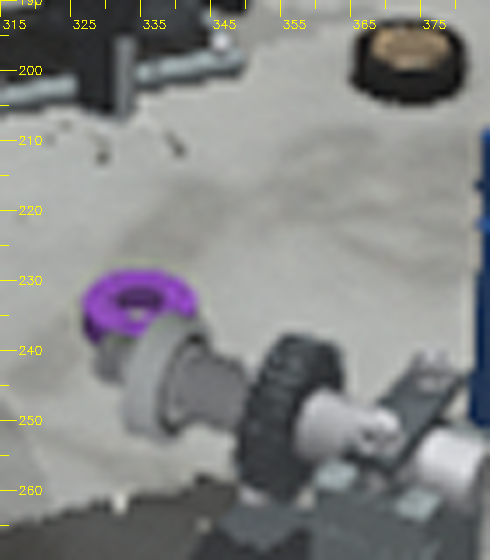

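```bash
python3 -c "
from h import *
crop('pics/scene1.png','pics/d3.png',260,130,160,140,5)
for d in(0,.117): print(proj('scene',(.5089,-.1191,.1843-d)))
"
```

```text
[338.18300221 214.4505889 ]
[337.88977046 249.32131581]
```

View pics/d3.png

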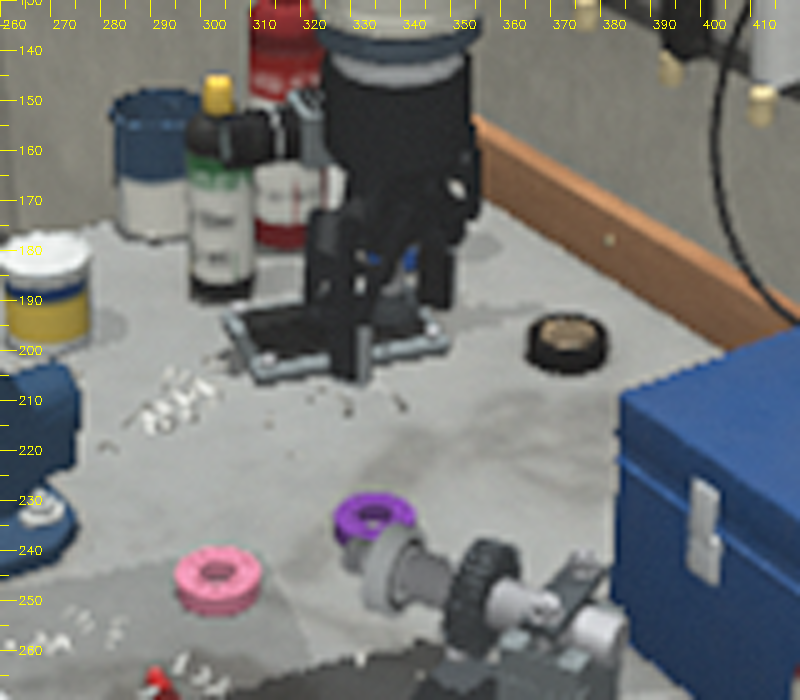

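```bash
python3 -c "
from h import *
n=np.array([.889,.457,0])
for s in(-.05,.05): print(proj('scene',np.array((.5089,-.1191,.1973))+s*n))
print(proj('scene',(.5,-.1,.09)),proj('scene',(.51,-.122,.0885)))
"
```

```text
[328.83831788 219.22381648]
[347.01102806 202.02960835]
[331.56922766 240.46426825] [338.84292839 243.65419142]
```

```bash
python3 -m pendant '[[[0,0,0,-0.3,0,1,1],[0,0,0,0,0,2,1],[0,0,0,0,0,2,1],[0,0,0,0,0,1,1],[0,0,0,0,0,0,1],[0,0,0,0,0,0,1]]]'
python3 -c "
from st import *
st((.510,-.122,.067),117.2)
for n in ['scene']: cv2.imwrite(f'pics/{n}2.png',eyes.camera(n)[:,:,::-1])
crop('pics/scene2.png','pics/d4.png',300,160,80,110,6)
n=np.array([.889,.457,0]);p=r.read_state()['position']+np.array([0,0,.013])
for s in(-.05,.05): print(proj('scene',p+s*n))
"
```

```text
clock: 3.7
position: [0.5111, -0.1218, 0.1251]
ee_rot: [0.52, 0.854, -0.0, -0.0]
contact_force: [0.4, 1.0, -0.2]
grip_width: 0.0853
t 3.7 pos [ 0.5111 -0.1218  0.1251] F [ 0.4475  1.0452 -0.1983] w 0.0853470705915855 j [-0.2368  0.2817  1.9111  0.      0.9492 -0.7128]
heading x 117.2720029873887 turn [-0.0155 -0.0135  0.072 ]
shift now axes [ 0.031  -0.1075  5.8062]  in turned axes [ 0.0322 -0.1092  5.8062]
[330.4254 237.9001]
[348.0621 219.9836]
```

View pics/d4.png

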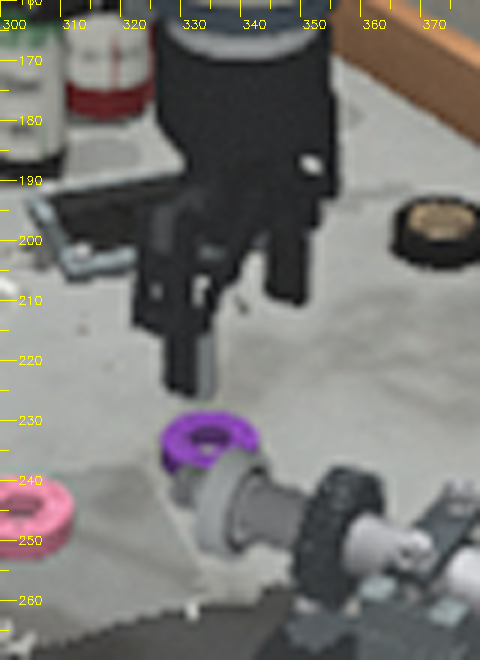

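```bash
python3 -c "
from h import *
np.set_printoptions(precision=4,suppress=True)
P=np.array((.17065,.60076,.19423));y=np.array([.273,.962,0])
for n in M:
  for s in(-.05,0,.05): print(n,s,proj(n,P+[0,0,.013]+s*y))
crop('pics/top0.png','pics/e1.png',40,310,100,90,7)
crop('pics/scene0.png','pics/e2.png',90,60,100,100,6)
"
```

```text
scene -0.05 [145.5022 151.0036]
scene 0 [146.4654 145.5195]
scene 0.05 [147.377  140.3285]
top -0.05 [107.2479 334.6471]
top 0 [ 89.3927 328.6887]
top 0.05 [ 71.6381 322.764 ]
```

View pics/e1.png

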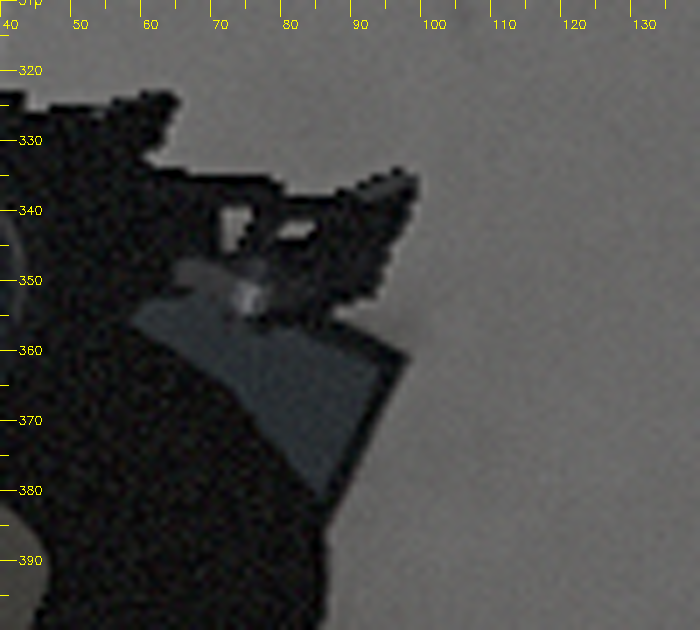

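View pics/e2.png

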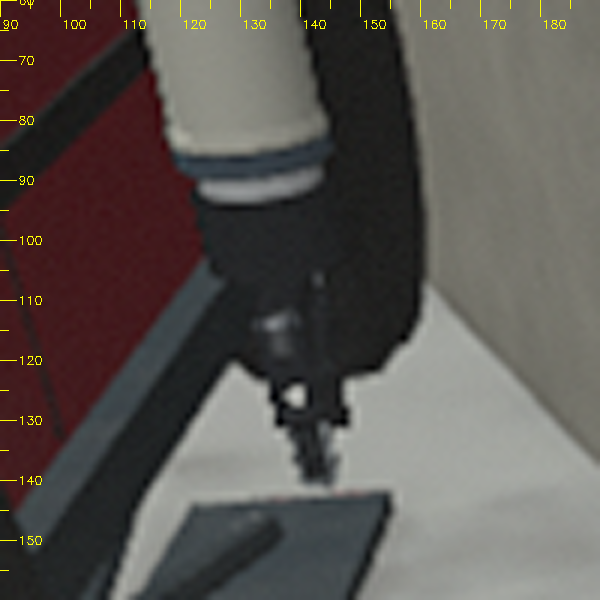

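```bash
python3 -m pendant '[[[0,0,0,0,0,-2,1],[0,0,0,0,0,-2,0],[0,0,0,0,0,0,0],[0,0,0,0,0,0,0],[0,0,0,0,0,0,0],[0,0,0,0,0,0,0],[0,0,0,0,0,0,0],[0,0,0,0,0,0,0],[0,0,0,0,0,0,0],[0,0,0,0,0,0,0],[0,0,0,0,0,0,0]]]' 30
python3 -c "
from st import *
cv2.imwrite('pics/scene3.png',eyes.camera('scene')[:,:,::-1])
crop('pics/scene3.png','pics/d5.png',300,140,80,110,6)
p=r.read_state()['position'];print(p,proj('scene',p),proj('scene',p+[0,0,.05]))
"
```

```text
clock: 4.67
position: [0.5111, -0.1221, 0.1647]
ee_rot: [0.521, 0.854, -0.0, -0.0]
contact_force: [0.5, 0.1, 0.4]
grip_width: 0.0002
[ 0.51108979 -0.12207837  0.16472921] [339.41511656 220.80088612] [339.57688309 205.03036044]
```

View pics/d5.png

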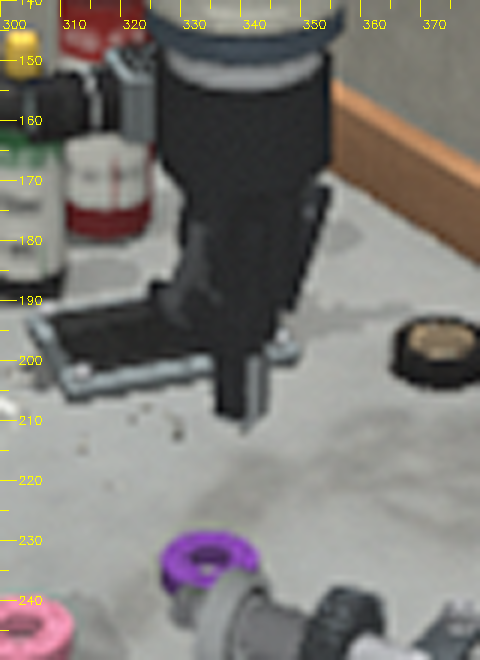

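```bash
python3 -c "
from st import *
p=r.read_state()['position']
d=np.array([.457,-.889,0]);n=np.array([.889,.457,0])
for dz in (.02,.025,.03,.035,.04):
  print(dz,[proj('scene',p+[0,0,dz]+a*.011*d+b*.0135*n).round(1) for a,b in((1,-1),(-1,-1),(1,1))])
"
```

```text
0.02 [array([340.7, 218.1]), array([333.4, 215.8]), array([345.5, 213.3])]
0.025 [array([340.7, 216.5]), array([333.4, 214.3]), array([345.5, 211.8])]
0.03 [array([340.7, 214.9]), array([333.4, 212.7]), array([345.5, 210.2])]
0.035 [array([340.7, 213.3]), array([333.4, 211.1]), array([345.6, 208.6])]
0.04 [array([340.7, 211.7]), array([333.4, 209.5]), array([345.6, 207. ])]
```

```bash
python3 -m pendant '[[[0,0,0,0,0,0,1],[0,0,0,0,-0.05,0,1],[0,0,0,0,-0.05,0,1],[0,0,0,0,0,0,1],[0,0,0,0,0,0,1],[0,0,0,0,0,1,1],[0,0,0,0,0,2,1],[0,0,0,0,0,2,1],[0,0,0,0,0,2,1],[0,0,0,0,0,2,1],[0,0,0,0,0,1,1],[0,0,0,0,0,0.5,1],[0,0,0,0,0,0,1],[0,0,0,0,0,0,1]]]'
python3 -c "
from st import *
st((.510,-.122,.03),117.2)
cv2.imwrite('pics/scene4.png',eyes.camera('scene')[:,:,::-1])
crop('pics/scene4.png','pics/d6.png',305,190,70,75,8)
"
```

```text
clock: 5.88
position: [0.5106, -0.1227, 0.0602]
ee_rot: [0.521, 0.854, 0.0, 0.0]
contact_force: [0.5, -0.1, -0.3]
grip_width: 0.0857
t 5.8833 pos [ 0.5106 -0.1227  0.0602] F [ 0.5384 -0.1393 -0.3329] w 0.08569835050731855 j [-0.2386  0.3742  1.9582 -0.      0.8088 -0.714 ]
heading x 117.24339008202223 turn [0.0146 0.0153 0.0434]
shift now axes [ 0.0887 -0.0274  3.0229]  in turned axes [ 0.0878 -0.0267  3.0229]
```

View pics/d6.png

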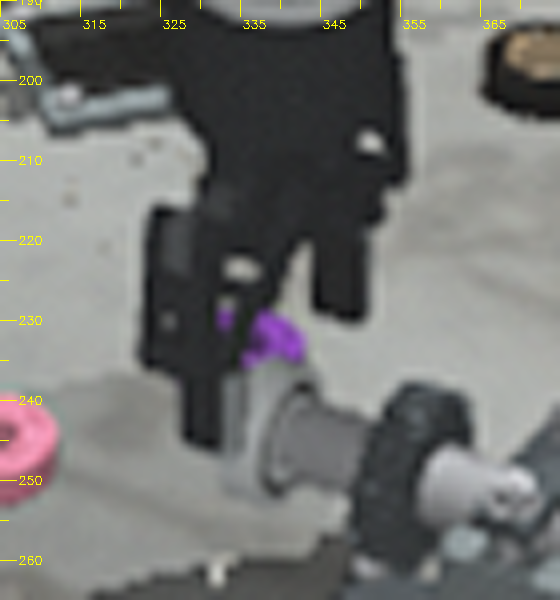

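```bash
python3 -m pendant '[[[0,0,0,0.1,0,0.5,1],[0,0,0,0,0,0.5,1],[0,0,0,0,0,0.4,1],[0,0,0,0,0,0,1]]]'
python3 -m pendant '[[[0,0,0,0,0,0.3,1],[0,0,0,0,0,0.3,1],[0,0,0,0,0,0.3,1],[0,0,0,0,0,0.3,1],[0,0,0,0,0,0,1],[0,0,0,0,0,0,1]]]'
python3 -c "
from st import *
st((.510,-.122,.03),117.2)
cv2.imwrite('pics/scene5.png',eyes.camera('scene')[:,:,::-1])
crop('pics/scene5.png','pics/d7.png',305,190,70,75,8)
"
```

```text
clock: 6.27
position: [0.5093, -0.1215, 0.0452]
ee_rot: [0.521, 0.854, -0.0, -0.0]
contact_force: [-0.4, 0.1, -0.6]
grip_width: 0.0857
clock: 6.77
position: [0.5096, -0.1216, 0.0336]
ee_rot: [0.521, 0.854, -0.0, -0.0]
contact_force: [0.6, -0.3, -1.0]
grip_width: 0.0853
t 6.7667 pos [ 0.5096 -0.1216  0.0336] F [ 0.6167 -0.2685 -0.9644] w 0.08528386522908707 j [-0.2371  0.4155  1.9744  0.      0.7523 -0.7126]
heading x 117.24047116888337 turn [-0.0233 -0.0217  0.0405]
shift now axes [-0.0518  0.0175  0.3625]  in turned axes [-0.0517  0.0174  0.3625]
```

View pics/d7.png

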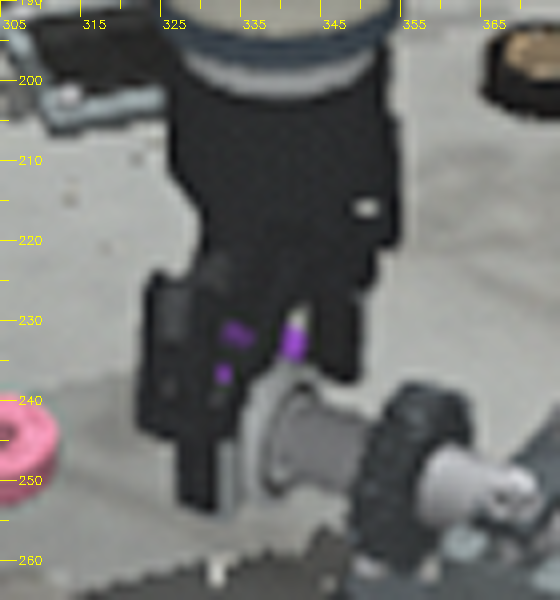

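```bash
python3 -m pendant '[[[0,0,0,0,0,0.3,1],[0,0,0,0,0,0.3,1],[0,0,0,0,0,0,0.7],[0,0,0,0,0,0,0.7],[0,0,0,0,0,0,0.7],[0,0,0,0,0,0,0.68]]]' 30
python3 -c "
from st import *
st((.510,-.122,.027),117.2)
cv2.imwrite('pics/scene6.png',eyes.camera('scene')[:,:,::-1])
crop('pics/scene6.png','pics/d8.png',305,190,70,75,8)
"
```

```text
clock: 7.32
position: [0.5099, -0.1217, 0.0279]
ee_rot: [0.521, 0.854, 0.0, 0.0]
contact_force: [-0.2, -0.9, 0.0]
grip_width: 0.0581
t 7.3167 pos [ 0.5099 -0.1217  0.0279] F [-0.1755 -0.8679  0.0006] w 0.05805504684216628 j [-0.2371  0.4249  1.977  -0.      0.7396 -0.7126]
heading x 117.24322793985671 turn [0.0031 0.0035 0.0432]
shift now axes [-0.035  -0.0037  0.094 ]  in turned axes [-0.035  -0.0037  0.094 ]
```

View pics/d8.png

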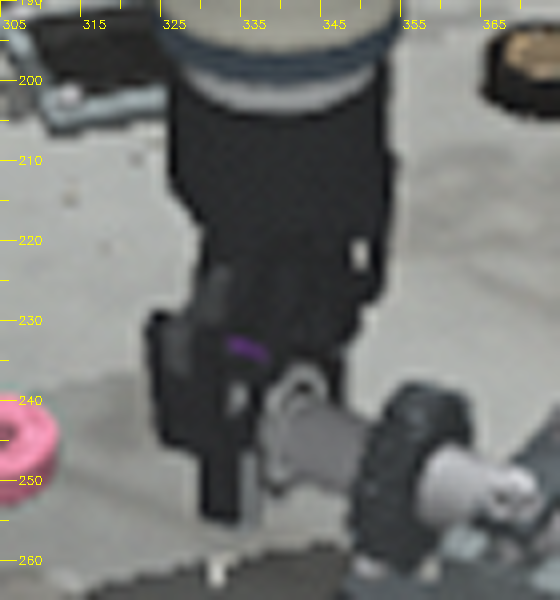

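```bash
python3 -m pendant '[[[0,0,0,0,0,0,0.64],[0,0,0,0,0,0,0.62],[0,0,0,0,0,0,0.6],[0,0,0,0,0,0,0.57],[0,0,0,0,0,0,0.5]]]' 30
python3 -m pendant '[[[0,0,0,0,0,0,0.5],[0,0,0,0,0,0,0.5],[0,0,0,0,0,0,0.5]]]' 45
python3 -c "
from st import *
st((.510,-.122,.027),117.2);print(r.read_state()['ft_torque'])"
```

```text
clock: 7.78
position: [0.5099, -0.1217, 0.0281]
ee_rot: [0.521, 0.854, 0.0, 0.0]
contact_force: [-0.3, -0.2, 3.6]
grip_width: 0.0514
clock: 8.03
position: [0.5099, -0.1217, 0.0281]
ee_rot: [0.521, 0.854, 0.0, 0.0]
contact_force: [-1.7, -0.5, 6.0]
grip_width: 0.0508
t 8.0333 pos [ 0.5099 -0.1217  0.0281] F [-1.6722 -0.5316  5.9567] w 0.05083686932368345 j [-0.2371  0.4245  1.977  -0.      0.7399 -0.7125]
heading x 117.24187272802526 turn [0.0072 0.0079 0.0419]
shift now axes [-0.0334 -0.0049  0.1146]  in turned axes [-0.0334 -0.0049  0.1146]
[-0.0179  0.2355 -0.0545]
```

```bash
python3 -m pendant '[[[0,0,0,0,0,-0.1,0.5],[0,0,0,0,0,-0.05,0.5],[0,0,0,0,0,0,0.5]]]'
python3 -m pendant '[[[0,0,0,0.2,0,0,0.5],[0,0,0,0.2,0,0,0.5],[0,0,0,0,0,0,0.5]]]'
```

```text
clock: 8.28
position: [0.5097, -0.1217, 0.0293]
ee_rot: [0.521, 0.854, -0.0, -0.0]
contact_force: [-0.3, 0.9, -2.1]
grip_width: 0.0506
clock: 8.53
position: [0.5075, -0.1177, 0.0292]
ee_rot: [0.521, 0.854, -0.0, -0.0]
contact_force: [0.2, -0.6, -1.8]
grip_width: 0.0508
```

```bash
python3 -m pendant '[[[0,0,0,0.4,0,0,0.5],[0,0,0,0.5,0,0,0.5],[0,0,0,0.5,0,0,0.5],[0,0,0,0,0,0,0.5]]]'
python3 -m pendant '[[[0,0,0,0.5,0,0,0.5],[0,0,0,0.5,0,0,0.5],[0,0,0,0.5,0,0,0.5],[0,0,0,0.5,0,0,0.5],[0,0,0,0,0,0,0.5]]]'
python3 -c "
from st import *
st((.510,-.122,.027),117.2)
cv2.imwrite('pics/scene7.png',eyes.camera('scene')[:,:,::-1])
crop('pics/scene7.png','pics/d9.png',295,190,80,75,8)
"
```

```text
clock: 8.87
position: [0.5006, -0.1047, 0.0292]
ee_rot: [0.521, 0.854, -0.0, -0.001]
contact_force: [0.3, 0.3, -2.2]
grip_width: 0.0505
clock: 9.28
position: [0.4916, -0.087, 0.0293]
ee_rot: [0.521, 0.854, -0.0, -0.0]
contact_force: [-0.8, -0.1, -2.8]
grip_width: 0.0507
t 9.2833 pos [ 0.4916 -0.087   0.0293] F [-0.816  -0.109  -2.8416] w 0.050701660235845436 j [-0.1783  0.3934  2.0286  0.0002  0.7204 -0.6543]
heading x 117.26825498360084 turn [-0.0359 -0.035   0.0683]
shift now axes [-3.9531  0.0334  0.2262]  in turned axes [-3.9529  0.038   0.2287]
```

View pics/d9.png

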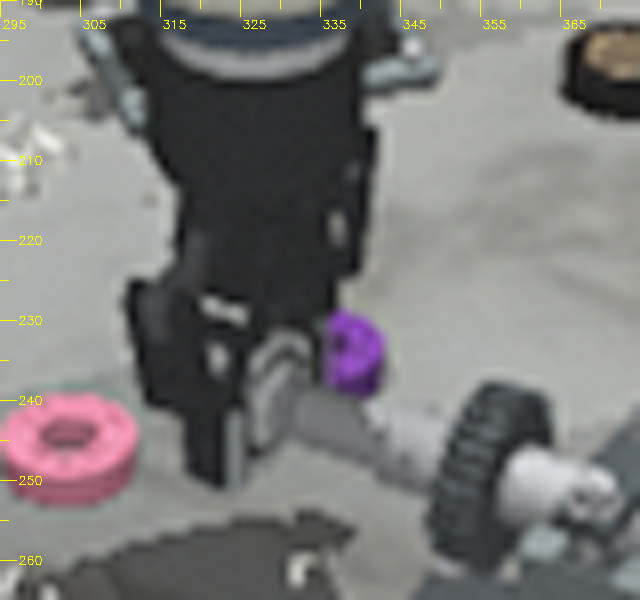

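```bash
python3 -m pendant '[[[0,0,0,0.6,0,0,0.5],[0,0,0,0.8,0,0,0.5],[0,0,0,1,0,0,0.5],[0,0,0,1,0,0,0.5],[0,0,0,0.6,0,0,0.5],[0,0,0,0,0,0,0.5]]]'
python3 -c "
from st import *
cv2.imwrite('pics/scene8.png',eyes.camera('scene')[:,:,::-1])
crop('pics/scene8.png','pics/d10.png',285,190,80,75,8)
lens=np.array((.621,.263,.178));c,s=np.cos(np.radians(-14.8)),np.sin(np.radians(-14.8))
B=lens-.0875*np.array((c,s,0));print('bearing target',B)
"
```

```text
clock: 9.83
position: [0.4729, -0.051, 0.0293]
ee_rot: [0.52, 0.854, -0.0, -0.001]
contact_force: [0.3, 1.1, -1.8]
grip_width: 0.0509
bearing target [0.53640295 0.2853515  0.178     ]
```

View pics/d10.png

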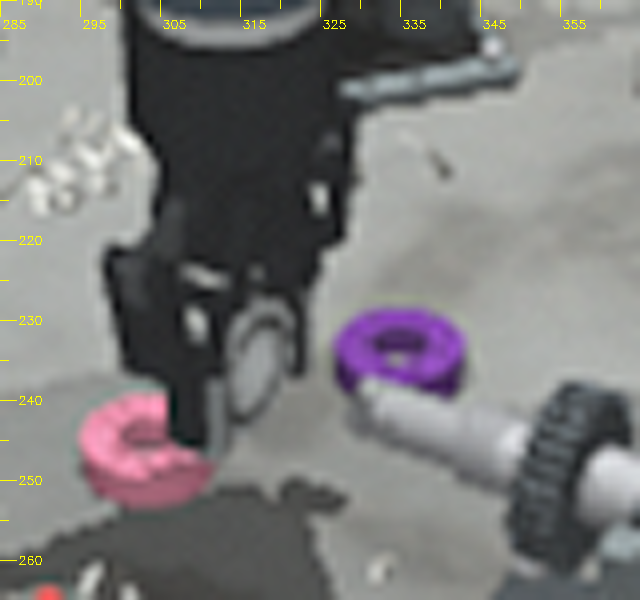

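```bash
python3 -m pendant '[[[0,0,0,0.5,0,-1,0.5],[0,0,0,0.5,0,-2,0.5],[0,0,0,0,0,-3,0.5],[0,0,0,0,0,-3,0.5],[0,0,0,0,0,-3,0.5],[0,0,0,0,0,-2,0.5],[0,0,-3,0,0,-1,0.5],[0,0,-5,0,0,0,0.5],[0,0,-5,0,0,0,0.5],[0,0,-5,0,0,0,0.5],[0,0,-5,0,0,0,0.5],[0,0,-5,0,0,0,0.5],[0,0,-5,0,0,0,0.5],[0,0,-5,0,0,0,0.5],[0,0,-5,0,0,0,0.5],[0,0,-4,0,0,0,0.5],[0,0,-1,0,0,0,0.5],[0,0,0,0,0,0,0.5],[0,0,0,0,0,0,0.5]]]'
python3 -c "
from st import *
st((.536,.285,.1176),165.2)"
```

```text
clock: 11.47
position: [0.4696, -0.0435, 0.1798]
ee_rot: [0.13, 0.992, -0.0, 0.0]
contact_force: [0.4, 0.4, -2.9]
grip_width: 0.0508
t 11.4667 pos [ 0.4696 -0.0435  0.1798] F [ 0.3981  0.4155 -2.895 ] w 0.05077036219436997 j [-0.0955  0.129   1.9671 -0.      1.0451 -1.4063]
heading x 165.1062986831649 turn [ 0.0016  0.0244 -0.0937]
shift now axes [ 2.0257 33.4517  6.218 ]  in turned axes [ 1.9683 33.4551  6.2179]
```

```bash
python3 -m pendant '[[[0,0,0,0.1,1,0,0.5],[0,0,0,0.2,2,0,0.5],[0,0,0,0.4,2.7,0,0.5],[0,0,0,0.4,2.7,0,0.5],[0,0,0,0.4,2.7,0,0.5],[0,0,0,0.4,2.7,0,0.5],[0,0,0,0.4,2.7,0,0.5],[0,0,0,0.4,2.7,0,0.5],[0,0,0,0.4,2.7,0,0.5],[0,0,0,0.4,2.7,0,0.5],[0,0,0,0.4,2.7,0,0.5],[0,0,0,0.4,2.7,0,0.5],[0,0,0,0.3,2,0,0.5],[0,0,0,0.2,1,0,0.5],[0,0,0,0,0.5,0,0.5],[0,0,0,0,0,0,0.5],[0,0,0,0,0,0,0.5]]]'
python3 -c "
from st import *
st((.536,.285,.1176),165.2)
for n in M: cv2.imwrite(f'pics/{n}9.png',eyes.camera(n)[:,:,::-1])
crop('pics/scene9.png','pics/f1.png',240,90,120,100,6)
crop('pics/top9.png','pics/f2.png',190,90,100,100,6)
"
```

```text
clock: 12.88
position: [0.5081, 0.292, 0.1792]
ee_rot: [0.129, 0.992, -0.0, -0.0]
contact_force: [-0.5, 0.2, -1.4]
grip_width: 0.0509
t 12.8833 pos [0.5081 0.292  0.1792] F [-0.4619  0.2155 -1.4437] w 0.0509497631926862 j [ 0.5193  0.3091  1.7339 -0.0004  1.0995 -0.7935]
heading x 165.2268600663464 turn [-0.0508 -0.0222  0.0269]
shift now axes [-2.8772  0.0357  6.1552]  in turned axes [-2.8748  0.0316  6.1564]
```

View pics/f1.png

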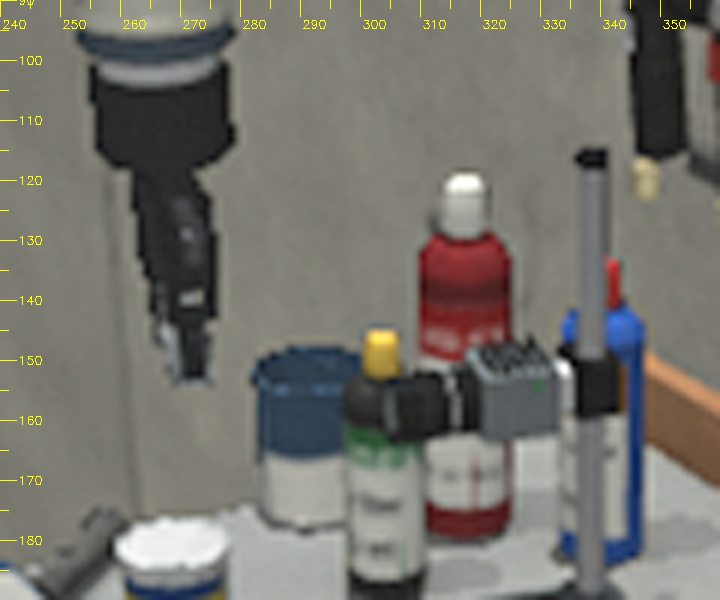

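View pics/f2.png

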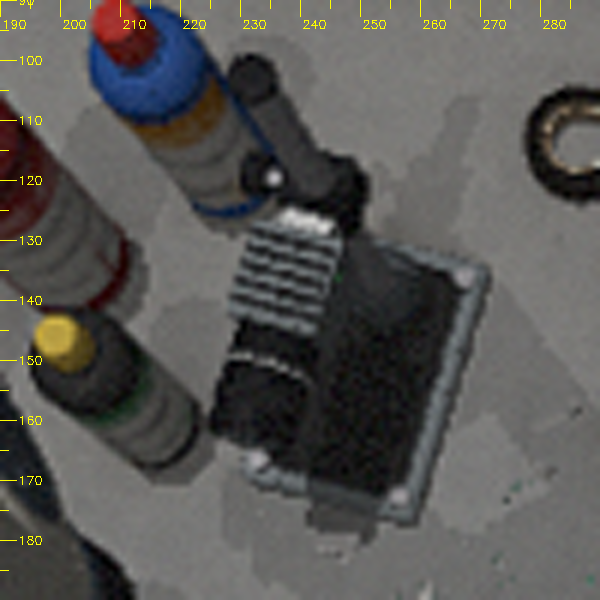

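```bash
python3 -c "
from h import *
crop('pics/top9.png','pics/f3.png',150,130,140,110,5)
print(proj('top',(.508,.292,.24)),proj('scene',(.508,.292,.24)))
"
```

```text
[211.13197396 200.21399035] [269.50798496 144.81793791]
```

View pics/f3.png

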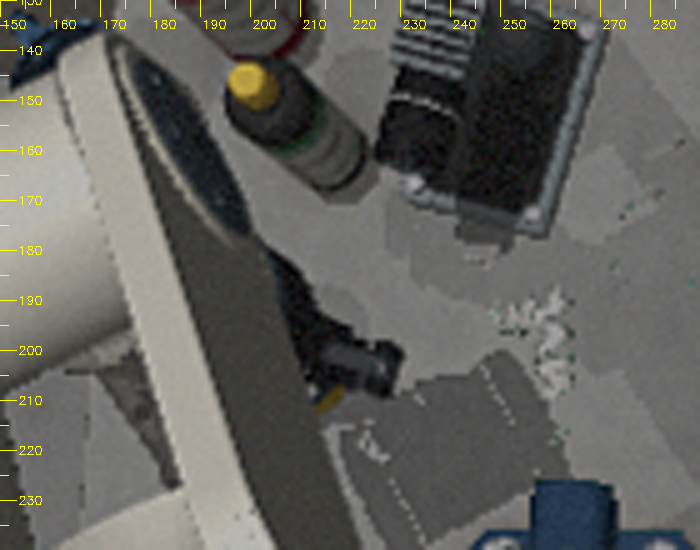

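```bash
python3 -c "
from h import *
a=cv2.imread('pics/scene8.png')[222:250,300:332].astype(float)
a=np.clip((a-20)*1.6,0,255).astype('uint8')
b=cv2.imread('pics/scene8.png');b[222:250,300:332]=a;cv2.imwrite('pics/tmp.png',b)
crop('pics/tmp.png','pics/g1.png',300,222,32,28,22)
B=np.array((.4729,-.051,.0293+.0604));print(proj('scene',B))
d=np.array([.458,-.889,0]);print('face +z ctr',proj('scene',B+.0075*d),'face -z',proj('scene',B-.0075*d))
nn=np.array([.889,.458,0])
for R_ in(.026,.0165,.0125,):
  for f in (1,-1): print(R_,f,[proj('scene',B+f*.0075*d+R_*(np.cos(t)*nn+np.sin(t)*np.array([0,0,1]))).round(1).tolist() for t in np.arange(0,6.2,np.pi/4)])
"
```

```text
[314.43017636 235.1244616 ]
face +z ctr [316.64768879 235.87792323] face -z [312.22486569 234.37514586]
0.026 1 [[321.3, 231.4], [319.9, 227.5], [316.5, 228.4], [313.1, 233.8], [311.9, 240.5], [313.4, 244.4], [316.8, 243.2], [320.0, 237.8]]
0.026 -1 [[316.9, 229.9], [315.4, 226.0], [312.0, 226.9], [308.6, 232.3], [307.4, 239.0], [309.0, 242.8], [312.4, 241.7], [315.7, 236.4]]
0.0165 1 [[319.6, 233.0], [318.7, 230.5], [316.5, 231.2], [314.4, 234.6], [313.6, 238.8], [314.6, 241.3], [316.8, 240.5], [318.8, 237.1]]
0.0165 -1 [[315.2, 231.5], [314.3, 229.1], [312.1, 229.7], [310.0, 233.1], [309.2, 237.3], [310.2, 239.7], [312.4, 239.0], [314.4, 235.6]]
0.0125 1 [[318.9, 233.7], [318.2, 231.8], [316.6, 232.3], [315.0, 234.9], [314.4, 238.1], [315.1, 239.9], [316.7, 239.4], [318.3, 236.8]]
0.0125 -1 [[314.5, 232.2], [313.8, 230.3], [312.1, 230.8], [310.5, 233.4], [309.9, 236.6], [310.7, 238.4], [312.3, 237.9], [313.9, 235.3]]
```

View pics/g1.png

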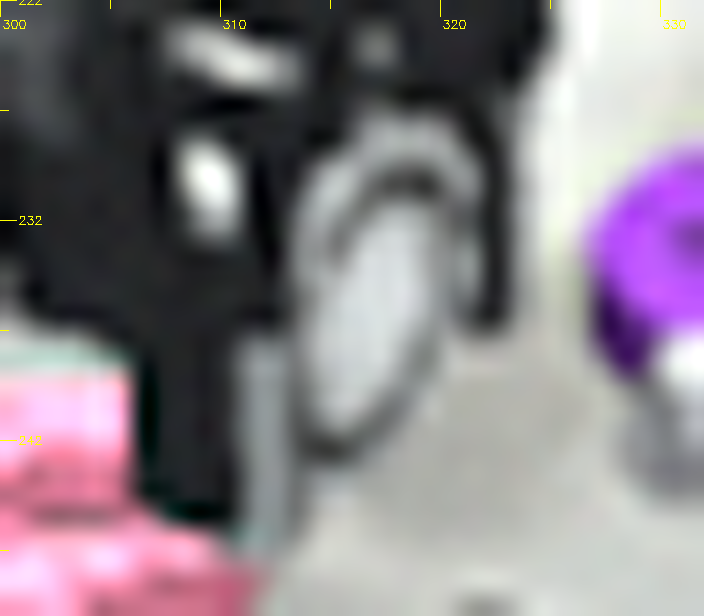

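```bash
python3 -c "
from h import *
u=np.array((.9668,-.2554,0))
L=np.array((.621,.263,0))
for z in(.17,.175,.18,.185):
  P=L+[0,0,z]
  print(z,'lens',proj('scene',P)+.5,'top',proj('top',P)+.5,'+30mm',proj('scene',P+.03*u)+.5,'col',proj('scene',P+.125*u)+.5, 'barrel bot/top',proj('scene',P+[0,0,-.021])+.5,proj('scene',P+[0,0,.021])+.5)
crop('pics/scene9.png','pics/c7.png',300,145,45,22,17)
"
```

```text
0.17 lens [304.45674373 159.56078636] top [231.61785092 164.27883921] +30mm [312.72769864 158.39468965] col [338.39416712 154.77605251] barrel bot/top [304.66032762 165.00325385] [304.25019062 154.03894199]
0.175 lens [304.40783615 158.25332587] top [231.17365047 163.8759656 ] +30mm [312.69324179 157.09162229] col [338.40366416 153.48674269] barrel bot/top [304.61212116 163.71453665] [304.20056651 152.71232631]
0.18 lens [304.35875939 156.94134244] top [230.72510847 163.46915435] +30mm [312.65866633 155.78406928] col [338.4131934 152.1930624] barrel bot/top [304.56374915 162.42139348] [304.15076949 151.38108784]
0.185 lens [304.30951255 155.62481254] top [230.27216096 163.05834747] +30mm [312.62397164 154.4720074 ] col [338.422755   150.89498937] barrel bot/top [304.51521072 161.12380152] [304.10079863 150.04520237]
```

View pics/c7.png

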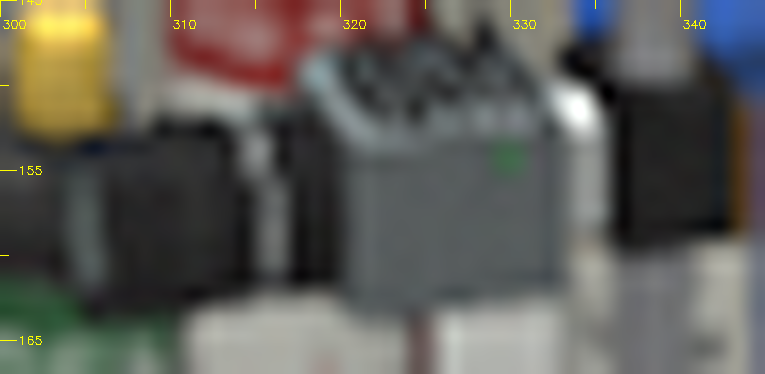

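```bash
python3 -m pendant '[[[0,0,0,0,0,0.5,0.5],[0,0,0,0,0,1,0.5],[0,0,0,0,0,1.5,0.5],[0,0,0,0,0,1.5,0.5],[0,0,0,-0.3,0,1,0.5],[0,0,0,-0.6,0,0.5,0.5],[0,0,0,-0.6,0,0.3,0.5],[0,0,0,-0.6,0,0,0.5],[0,0,0,-0.4,0,0,0.5],[0,0,0,-0.2,0,0,0.5],[0,0,0,0,0,0,0.5],[0,0,0,0,0,0,0.5]]]'
python3 -c "
from st import *
st((.5354,.2853,.1156),165.1)
for n in M: cv2.imwrite(f'pics/{n}10.png',eyes.camera(n)[:,:,::-1])
crop('pics/scene10.png','pics/h1.png',255,110,90,75,8)
crop('pics/top10.png','pics/h2.png',190,130,80,90,6)
p=r.read_state()['position']+[0,0,.0604];y=np.array((.255,.967,0));x=np.array((-.967,.255,0))
for n in M: print(n,'bearing',proj(n,p)+.5,'+z face bottom',proj(n,p-.0075*x-[0,0,.026])+.5,'tip near pad',proj(n,p-.026*y-[0,0,.019])+.5)
"
```

```text
clock: 13.98
position: [0.5349, 0.2859, 0.1169]
ee_rot: [0.129, 0.992, 0.0, 0.0]
contact_force: [0.3, 0.4, -2.1]
grip_width: 0.0505
t 13.9833 pos [0.5349 0.2859 0.1169] F [ 0.3461  0.3861 -2.1428] w 0.05052893591386284 j [ 0.4884  0.4068  1.7439  0.0001  0.9903 -0.8246]
heading x 165.22522764525817 turn [0.0284 0.0249 0.1252]
shift now axes [-0.068  -0.045   0.1265]  in turned axes [-0.0681 -0.0448  0.1264]
scene bearing [279.1463 161.2442] +z face bottom [281.7538 167.7654] tip near pad [281.1122 169.4288]
top bearing [221.2307 194.1643] +z face bottom [224.5674 192.9739] tip near pad [231.8377 197.6302]
```

View pics/h1.png

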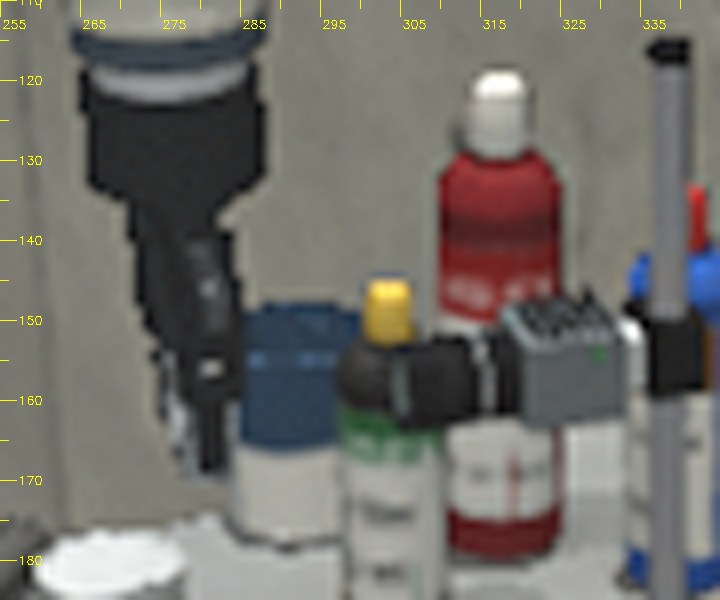

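View pics/h2.png

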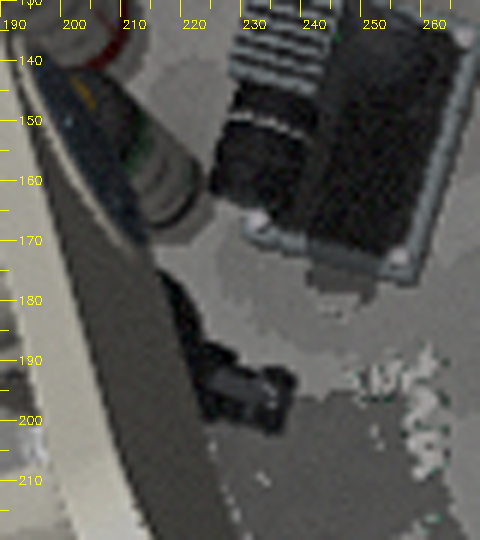

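```bash
python3 -m pendant '[[[0,0,0.1,-0.07,-0.04,0.12,0.5],[0,0,0,0,0,0,0.5],[0,0,0,0,0,0,0.5],[0,0,0,0,0,0,0.5],[0,0,0,0,0,0,0.5],[0,0,0,0,0,0,0.5]]]'
python3 -c "
from st import *
st((.5354,.2853,.1156),165.1);print(r.read_state()['qvel'])
cv2.imwrite('pics/scene11.png',eyes.camera('scene')[:,:,::-1])"
```

```text
clock: 14.58
position: [0.5351, 0.2853, 0.1152]
ee_rot: [0.129, 0.992, 0.0, 0.0]
contact_force: [-0.3, 0.1, -2.4]
grip_width: 0.0506
t 14.5833 pos [0.5351 0.2853 0.1152] F [-0.2761  0.0927 -2.4288] w 0.05059882692068418 j [ 0.4874  0.4091  1.7446  0.      0.9879 -0.8241]
heading x 165.14260703978593 turn [0.0013 0.0011 0.0426]
shift now axes [-0.027   0.0023 -0.0383]  in turned axes [-0.027   0.0024 -0.0383]
[-0.0034  0.0011 -0.0003 -0.0005  0.0008 -0.0006]
```

View pics/scene11.png

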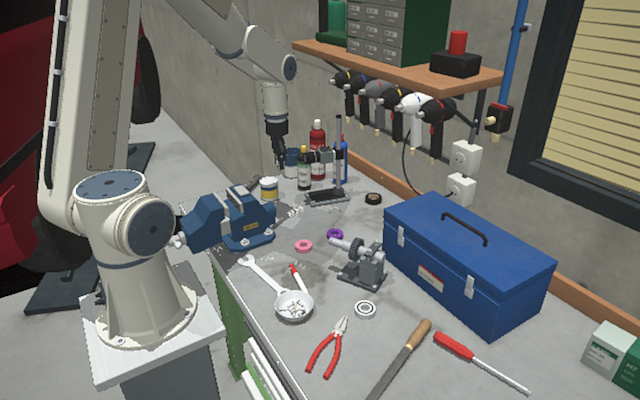

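```bash
python3 -c "
from cell import r
print(r.job_done())"
```

```text
the job is handed in; nothing more can be done
None
```

I gripped the bearing across its rim, drew it straight off the journal and handed the job in with it held in front of the lens. I could not see the bearing itself at the final pose, because the fingers and arm hid it in both cameras.

- **Draw-off:** It moved freely. Side forces stayed around 1 N, and the rest was only the bearing's weight, about 2 N. A picture afterwards showed the journal bare and the bearing upright in the jaws.
- **Final pose:** By my measurements the gear side faces the lens, centred on it, with its face 8 cm from the lens front. The arm was still, the grip width was 50.6 mm, and the clock read about 14.6 s.
- **Bystanders:** In the last picture the camera, pliers, marker and tin were where they started.

**Checks that were weaker or disagreed**
- **Finger position:** In the images the fingertips sat about 4 cm behind the tool point the robot reports. I set the grasp depth by the pictures. For the final height I used the bearing's known height on the shaft at the moment of gripping. The visible fingertip then landed within a pixel of where I predicted it.
- **Bearing in the jaws:** I took its place in the grip from the picture just after draw-off, good to about a pixel (roughly 3 mm).
- **Lens position:** My estimates differed by about 3 mm in place and up to 4 mm in height (0.175–0.179 m). I used 0.176 m.

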